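# Shut and latch the sliding-lid parts box

## Task

Close up the grey parts box: first slide its lid fully shut by the black rib, then tip the latch's steel loop over so that its crossbar lies down behind the black hook on the lid, and finally swing the orange-tipped lever back and press it down over centre so that it stays down with the loop pulled tight. Leave the other things on the bench where they are.

Things in the scene. Friction and masses are not known exactly. Their poses are not given: they have to be found in the camera images.
- parts_box: Grey metal box fixed to the bench: 300 mm long (its x axis), 140 wide (y), top 70 above the bench. Origin: centre of its underside; z up; +x points roughly to the robot's left. Its top from x = -150 to -30 mm is a fixed deck with the draw latch; the rest is a sliding lid level with the deck, in side guides that stand 3 mm above it. The latch moves in the box's x-z plane at y = 0.
- lid (a joint): How far the sliding lid is open, m: 0 fully shut (its edge against the deck), up to 0.10; opens towards the box's +x. Stiff slide (about 1.5 N), stays where it is left. Light grey sheet 180 mm by 134 mm by 6 mm, top 70 mm above the bench.
- rib_top (a point): Middle of the top edge of the black push rib that stands across the lid: 12 mm thick (box x), 90 mm long (box y), 18 mm high above the lid. With the lid shut it is at x = +70 mm in the box's frame.
- latch_lever (a joint): Angle of the latch lever, rad: 0 straight up, negative leaning to the lid (+x, stop at -0.75), positive swung back to -x; pressed down over centre it stops at +1.67, lying over the deck. Friction (0.04 N m) holds it where it is left. With the loop hooked it stiffens from about +0.7 (some 2 to 3 N at its tip), and past about +1.3 the pull holds it down.
- lever_pivot (a point): Pivot axis of the lever (axis along the box's y): x = -60 mm in the box's frame, 86 mm above the bench (16 mm above the deck).
- lever_tip (a point): Free end of the lever, 72 mm from the pivot. The lever is a flat steel strip 24 mm wide (27 mm at the grip) and 5 mm thick (6.4 mm at the grip), centred on the line from pivot to tip; the last 30 mm are an orange plastic grip.
- latch_loop (a joint): Angle of the steel loop relative to the lever, rad: 0 in line with the lever (crossbar beyond its tip), positive folded back towards the box's -x (stop at +1.3, where it leans at the start), negative tipped over towards the lid. Swings almost freely: once past upright its own weight (35 g) drops it on the lid.
- loop_hinge (a point): Hinge of the loop on the lever, 20 mm from the lever's pivot along the lever (axis along the box's y).
- loop_bar (a point): Middle of the loop's crossbar, 64 mm from loop_hinge. The loop is of 5 mm round steel wire, 51 mm wide outside, 41 mm inside (along the box's y); the lever passes through it.
- latch_keeper (a joint): How far the spring-mounted black hook (keeper) on the lid is pulled towards the latch, m: 0 at rest, about 0.002 to 0.004 when the latch is shut with the loop hooked (4 N per mm).
- keeper_mouth (a point): Where the crossbar's centre sits when hooked: in the mouth of the black hook, 2.5 mm above the lid; x = -14 mm in the box's frame with the lid shut. The hook is a plate 28 mm wide (y) leaning 30 degrees away from the latch, its lip 15 mm above the lid and 6 mm further to +x. The crossbar must lie on the lid to the +x side of the lip; swinging the lever back draws it in under the lip.
- tire_lever_1: Blue plastic tire lever lying beside the box, 115 mm by 22 mm by 8 mm (leave alone). Origin: centre of its underside.
- tire_lever_2: A second such blue tire lever (leave alone).
- tire_lever_3: A third such blue tire lever (leave alone).
- hex_key_set: Steel fold-out hex key set with one key out, 125 mm by 36 mm by 20 mm (leave alone). Origin: underside.
- bottle_cage: Aluminium bottle cage lying on its back, 140 mm by 80 mm by 73 mm (leave alone). Origin: underside.
- bell: Red plastic bicycle bell, 54 mm across, 37 mm high (leave alone). Origin: underside.

How it is judged:
By the outcome, as a careful person would: the job done as asked, in the order asked, and still so for the second after the job is handed in, with the robot touching nothing.
It also fails if it takes over 53 s, if anything falls off the work surface, if the arm or the gripper's body presses on something with over 40 N, if the wrist force passes 120 N, or if a joint passes its speed limit or range.

## Robot

A 6-joint arm with a two-finger parallel gripper is mounted at the origin on the work surface. World frame = base frame: x ahead of the robot, y to its left, z up, the work surface at z = 0. Lengths are in mm, angles in rad, forces in N, time in s.
With the tool pointing down it reaches from about 275 to 1000 mm from the base axis. Payload 8.4 kg.
Tool frame: the origin (TCP) lies on the centre line of the jaws, within the pads' length; the fingertips stand 14 mm ahead of it and the grasp point (between the pads) lies 5 mm behind it; z points along the fingers, y is the line along which they close (so a half turn about z gives the same grasp; the last joint's range is limited). The gripper opens to 85 mm and grips with 20 to 120 N. Pads are 22 mm wide; open, the fingers measure 114 mm over their backs; the gripper's body (76 mm by 85 mm) begins 54 mm behind the grasp point. The pads swing forward as they close: fully open they stand 13 mm farther back than shut.
Start: joints at [-1.286, 0.353, 1.633, -0, 1.155, -0.002], TCP at [176.801, -599.474, 245.281] pointing down, gripper open.
Joint ranges: [-2.63, 2.63], [-0.92, 2.1], [0.06, 2.66], [-1.3, 4.44], [0, 2.69], [-3.02, 3.02]. Speed limits (rad/s): [2.22, 2.22, 2.79, 3.14, 3.14, 3.14].

## Interface

Orientations are given as [roll, pitch, yaw] about the fixed x, y, z axes, in that order (R = Rz(yaw) Ry(pitch) Rx(roll)).
In Python, from rig import r gives the robot as it stands.
- The arm moves only by the tool step_arm, never from a script. Its argument "plan" is text: rows parted by semicolons, each of 7 numbers parted by spaces: the turn, a rotation vector about the world's x, y, z in degrees, then the shift along the world's x, y, z in mm, then the closure in counts, from 0 (fully open) to 255 (shut). In form: rx ry rz x y z hand; .... A call has 1 to 8 rows; each row is the pose to reach, as a shift and turn from the pose commanded when the call began; what a row does not reach only later rows make up. A row lasts 1/10 s, in which the tool goes at most 50 mm and 8.59 degrees, less where a joint would pass 70% of its speed; a pose out of reach is approached as far as the arm can. A call with a gripper value outside its range is refused whole. The fingers move at their own pace and stop on an object; "force" is the grip in N (left out, the last holds). Time passes only in rows, so rows that repeat a pose let the fingers close. It gives the time, the measured TCP pose, the force, the opening and the grip force at its end, in the units of the state.
- r.sense(): the state, without advancing time (a new reading comes with each control period).
- r.grab_frame(name): name is "scene" or "top"; returns (picture, depth): 480x640x3 uint8, red, green, blue; 480x640 float32, mm along the optical axis (not along the pixel's ray), 0 where there is no reading.
- r.get_calibration(name): a dict with "K" (3x3 intrinsics, pixels), "world_from_camera" (4x4, takes a point from camera to world coordinates). Camera axes: x right, y down, z forward; pixel columns grow to the right and rows downward; lengths in mm; the calibration is good to about 2 mm. A picture is of the moment at which its call begins. get_calibration takes no time and is no camera call.
- r.sign_off(): hands the job in; it is judged then, once.
The state is a dict: "clock": time; "qpos": joint angles; "qvel": joint speeds; "joint_efforts": joint torques, N m; "eef_pos": TCP position; "tcp_rot": TCP orientation; "contact_force": force on the tool from outside, world axes, zero at the start; "wrist_torque": the same for the moment, N m; "opening": opening from 0.0 (shut) to 1.0 (fully open); "grasp_force": force on a finger pad.
Only numpy, scipy, OpenCV 4.12 (cv2) and the standard library are available. Lean on these libraries where they do the work, as an engineer would, in place of code of your own. Each camera call takes 0.05 s, during which the arm holds its last target. There are 200 camera calls.

## Working session

There is one attempt and no reset: what is moved stays moved. The work goes in short steps, Python scripts to look and compute and a tool call to move; the robot and the scene stay as the last step left them, time stands still between calls to the robot, and variables do not carry over. Pictures are saved under pics/ and viewed, at most 10 in all, crops included, and the job is handed in when it is done.

Besides the shell and the picture viewer there is one more tool, called after ">>>" by a JSON object that holds its "name" and its "arguments", one argument or row to a line. step_arm: Moves the arm, as the interface text tells. Its arguments: {"type":"object","properties":{"plan":{"type":"string"},"force":{"type":"number"}},"required":["plan"]}

```bash
mkdir -p pics; cat > h.py <<'E'
import numpy as np, cv2
from rig import r
def grab(n,tag):
    p,d=r.grab_frame(n); cv2.imwrite(f'pics/{tag}.png',p[:,:,::-1]); np.save(f'pics/{tag}.npy',d); return p,d
def w(n,d,u,v,k=1):
    c=r.get_calibration(n);K=c['K'];T=c['world_from_camera']
    q=d[v-k:v+k+1,u-k:u+k+1]; q=q[q>0]; z=np.median(q)
    return (T@np.array([(u-K[0][2])/K[0][0]*z,(v-K[1][2])/K[1][1]*z,z,1]))[:3].round(1)
E
python3 - <<'E'
from h import *
for n in('scene','top'):
    grab(n,n+'0'); c=r.get_calibration(n); print(np.array(c['K']).round(1).tolist(),np.array(c['world_from_camera']).round(3).tolist())
print(r.sense())
E
```

```text
[[535.5, 0.0, 321.7], [0.0, 535.5, 238.4], [0.0, 0.0, 1.0]] [[-0.704, 0.459, -0.542, 1224.034], [0.71, 0.469, -0.525, 646.834], [0.013, -0.754, -0.656, 912.913], [0.0, 0.0, 0.0, 1.0]]
[[560.8, 0.0, 331.8], [0.0, 560.8, 231.7], [0.0, 0.0, 1.0]] [[-0.003, -0.977, 0.215, 340.33], [-1.0, 0.002, -0.002, 35.319], [0.002, -0.215, -0.977, 1305.284], [0.0, 0.0, 0.0, 1.0]]
{'clock': 0.1, 'qpos': array([-1.28644408e+00,  3.53577369e-01,  1.63413041e+00,  1.94238333e-05,
        1.15525799e+00, -2.44069053e-03]), 'qvel': array([-0.00217245, -0.00097305, -0.00068294, -0.00125638,  0.00051596,
       -0.00053158]), 'joint_efforts': array([ 2.69517232e-04, -6.06356049e+01, -3.42819750e+01, -3.69363045e-05,
        3.86668937e-03,  9.25975371e-06]), 'eef_pos': array([ 176.64783553, -599.02681278,  244.60749333]), 'tcp_rot': array([-3.14021959e+00, -2.11113478e-05,  2.86785071e-01]), 'contact_force': array([ 0.11115672, -0.03566566, -0.75415767]), 'wrist_torque': array([-0.00720838, -0.0048516 , -0.01784512]), 'grasp_force': 0.0, 'opening': 0.9996067494379715}
```

View pics/scene0.png

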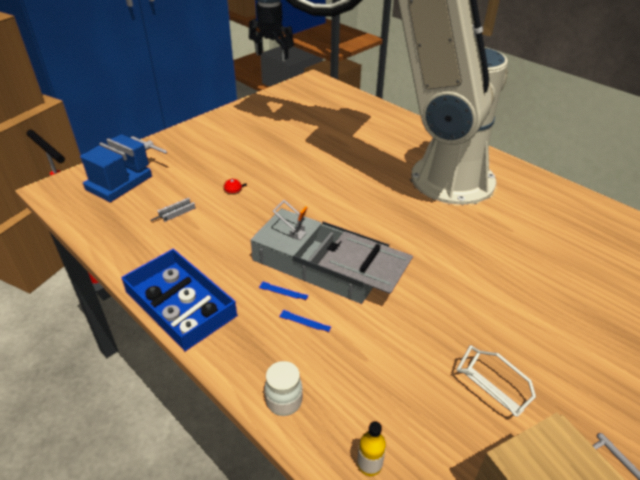

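View pics/top0.png

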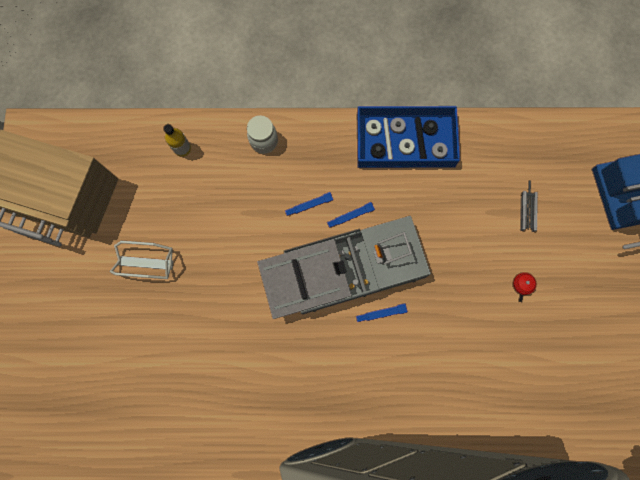

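The scene view shows the box at about (330,255), with the latch on its left and the lid on its right. In the top view the box runs from (262,290) to (430,245), with the rib at (300,280), the hook at (340,268) and the lever tip at (380,253). I'll enlarge the crops next.

```bash
python3 - <<'E'
import cv2
a=cv2.imread('pics/top0.png')[205:330,250:445]; b=cv2.imread('pics/scene0.png')[190:310,240:425]
cv2.imwrite('pics/c0.png',cv2.resize(a,None,fx=4,fy=4,interpolation=2)); cv2.imwrite('pics/c1.png',cv2.resize(b,None,fx=4,fy=4,interpolation=2))
E
```

```text
(no output)
```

View pics/c0.png

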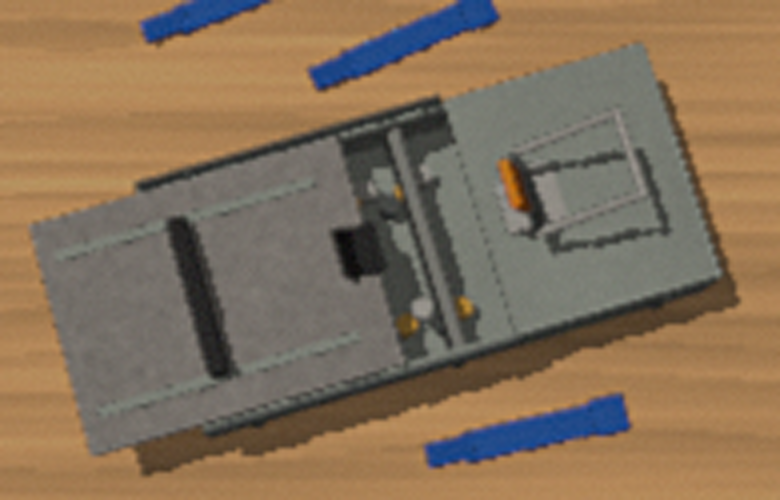

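View pics/c1.png

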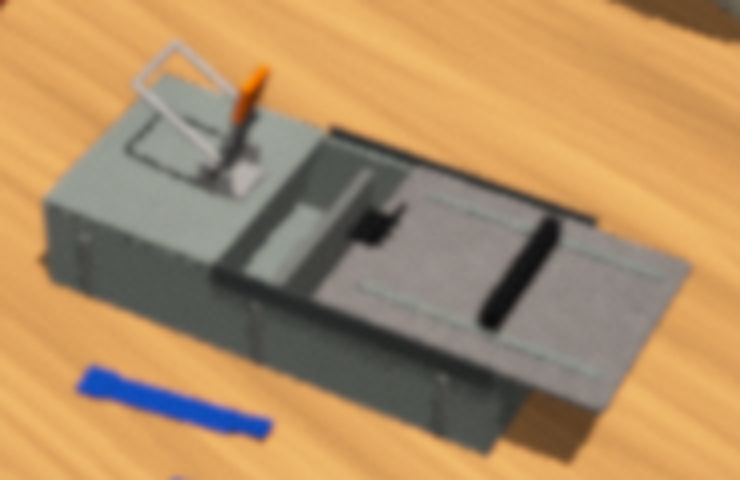

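```bash
cat >> h.py <<'E'
def rz(n,u,v,z):
    c=r.get_calibration(n);K=np.array(c['K']);T=np.array(c['world_from_camera'])
    d=T[:3,:3]@np.linalg.solve(K,[u,v,1]); return (T[:3,3]+d*(z-T[2,3])/d[2]).round(1)
E
python3 - <<'E'
from h import *
C=lambda u,v,z:rz('top',250+u/4,205+v/4,z)
S=lambda u,v,z:rz('scene',240+u/4,190+v/4,z)
P={}
for k,a in dict(deckNE=(645,42,70),deckSE=(722,275,70),lidNW=(32,225,70),lidSW=(97,453,70),deckN=(440,97,70),ribN=(180,220,88),ribS=(220,374,88),hookL=(335,240,85),tip=(510,183,155),lidedgeN=(340,140,70),lidedgeS=(402,362,70),ringN=(615,112,120),ringS=(645,195,120)).items(): P[k]=C(*a);print(k,P[k])
for k,a in dict(ribN=(550,222,88),ribS=(488,322,88),lidE=(693,266,70),lidS=(605,410,70),deckW=(45,203,70)).items(): print('S',k,S(*a))
mid=(P['deckNE']+P['deckSE'])/2; lm=(P['lidNW']+P['lidSW'])/2
ex=(lm-mid)[:2];L=np.hypot(*ex);ex/=L;yaw=np.arctan2(ex[1],ex[0]);e=P['deckNE']-P['deckSE']
print('L',L,'yaw',np.degrees(yaw),np.degrees(np.arctan2(e[1],e[0])),'W',np.hypot(*e[:2]))
org=mid[:2]+150*ex; print('origin',org)
ey=np.array([-ex[1],ex[0]])
for k in P: q=P[k][:2]-org; print(k,(q@ex).round(1),(q@ey).round(1))
d0=np.load('pics/top0.npy');d1=np.load('pics/scene0.npy')
for n,d,pts,o in(('top',d0,[(200,300),(280,280),(560,90),(512,185),(630,155),(360,255)],(250,205)),('scene',d1,[(260,75),(250,100),(178,43),(135,83),(520,270)],(240,190))):
    for u,v in pts:
        x=w(n,d,int(o[0]+u/4+.5),int(o[1]+v/4+.5),0 if d is d1 or u>500 else 1); q=x[:2]-org; print(n,u,v,x,'box',(q@ex).round(1),(q@ey).round(1))
E
```

```text
deckNE [ 648.9 -148.2   70. ]
deckSE [ 515.6 -186.5   70. ]
lidNW [544.6 196.9  70. ]
lidSW [418.7 158.3  70. ]
deckN [617.2 -31.4  70. ]
ribN [544.2 113.3  88. ]
ribS [459.8  90.7  88. ]
hookL [533.4  28.2  85. ]
tip [552.1 -62.7 155. ]
lidedgeN [592.6  25.1  70. ]
lidedgeS [467.9  -8.5  70. ]
ringN [ 597.5 -123.2  120. ]
ringS [ 551.9 -138.   120. ]
S ribN [468.6  94.8  88. ]
S ribS [556.2 124.5  88. ]
S lidE [422.2 165.6  70. ]
S lidS [547.3 202.1  70. ]
S deckW [ 654.3 -138.9   70. ]
L 359.3200001391518 yaw 106.25861014693218 16.030513862737735 W 138.6931144649942
origin [540.25400759 -23.34883118]
deckNE -150.3 -69.3
deckSE -149.7 69.3
lidNW 210.2 -65.8
lidSW 208.4 65.8
deckN -29.3 -71.6
ribN 130.1 -42.0
ribS 132.0 45.3
hookL 51.4 -7.9
tip -41.1 -0.4
lidedgeN 31.9 -63.8
lidedgeS 34.5 65.3
ringN -111.9 -27.0
ringS -113.3 20.9
top 200 300 [500.  101.9  88.1] box 131.5 3.6
top 280 280 [513.7  58.7  68.4] box 86.2 2.5
top 560 90 [620.  -99.2  69.8] box -95.1 -55.3
top 512 185 [551.6 -63.7 154.9] box -41.9 0.4
top 630 155 [ 569.6 -129.1  138.2] box -109.7 1.4
top 360 255 [526.4  14.3  72.1] box 40.0 2.8
scene 260 75 [552.5 -59.4 154.6] box -38.0 -1.7
scene 250 100 [553.1 -65.7 133.7] box -44.3 -0.5
scene 178 43 [ 551.  -130.2  138.6] box -105.6 19.6
scene 135 83 [ 595.9 -118.9  139.1] box -107.3 -26.7
scene 520 270 [515.  111.8  90.1] box 136.8 -13.6
```

Box fit: the origin is near (541,-21) with yaw 106.3°, and the lid is about 61 mm open. The lever is at about -0.28 rad, and the loop is folded back with its bar at box x -109, z 138. Next I'll move the closed fingers behind the rib.

>>> {"name": "step_arm", "arguments": {
  "plan": "0 0 45 160 370 0 255;0 0 45 160 370 0 255;0 0 45 160 370 0 255;0 0 45 160 370 0 255;0 0 45 160 370 0 255;0 0 45 160 370 0 255;0 0 45 160 370 0 255;0 0 45 160 370 0 255",
  "force": 40
}}

```text
clock: 0.9
eef_pos: [335.7, -230.4, 245.3]
tcp_rot: [3.141, -0.0, 1.072]
contact_force: [2.0, 0.5, 0.1]
opening: -0.001
grasp_force: 0.0
```

>>> {"name": "step_arm", "arguments": {
  "plan": "0 0 45 159 370 0 255;0 0 45 159 370 0 255;0 0 45 159 370 0 255;0 0 45 159 370 0 255;0 0 45 159 370 0 255;0 0 45 159 370 0 255;0 0 45 159 370 0 255;0 0 45 159 370 0 255"
}}

```text
clock: 1.7
eef_pos: [493.7, 137.4, 245.1]
tcp_rot: [-3.141, 0.0, 1.858]
contact_force: [0.6, -1.1, 0.5]
opening: -0.004
grasp_force: 0.0
```

>>> {"name": "step_arm", "arguments": {
  "plan": "0 0 0 0 0 -50 255;0 0 0 0 0 -100 255;0 0 0 0 0 -130 255;0 0 0 0 0 -145 255;0 0 0 0 0 -154 255;0 0 0 0 0 -154 255"
}}

```text
clock: 2.3
eef_pos: [492.8, 135.0, 90.3]
tcp_rot: [-3.14, -0.0, 1.858]
contact_force: [1.2, 0.1, 0.1]
opening: -0.002
grasp_force: 0.0
```

>>> {"name": "step_arm", "arguments": {
  "plan": "0 0 0 3.4 -11.5 0 255;0 0 0 6.7 -23 0 255;0 0 0 10.1 -34.6 0 255;0 0 0 13.5 -46 0 255;0 0 0 16.8 -57.6 0 255;0 0 0 18.8 -64.3 0 255"
}}

```text
clock: 2.9
eef_pos: [512.9, 69.5, 91.6]
tcp_rot: [3.141, 0.0, 1.857]
contact_force: [0.7, 1.6, 0.8]
opening: 0.001
grasp_force: 1.0
```

>>> {"name": "step_arm", "arguments": {
  "plan": "0 0 0 0.6 -2 0 255;0 0 0 1.1 -4 0 255;0 0 0 1.1 -4 0 255"
}}

```text
clock: 3.2
eef_pos: [513.2, 66.7, 91.1]
tcp_rot: [-3.141, 0.0, 1.858]
contact_force: [0.9, 0.2, -0.7]
opening: -0.004
grasp_force: 0.0
```

>>> {"name": "step_arm", "arguments": {
  "plan": "0 0 0 0.6 -2 0 255;0 0 0 0.6 -2 0 255"
}}

```text
clock: 3.4
eef_pos: [513.7, 64.9, 91.1]
tcp_rot: [-3.141, 0.0, 1.858]
contact_force: [-0.5, 0.4, -1.3]
opening: -0.001
grasp_force: 0.0
```

>>> {"name": "step_arm", "arguments": {
  "plan": "0 0 0 0.6 -2 0 255;0 0 0 1.1 -4 0 255;0 0 0 1.1 -4 0 255"
}}

```text
clock: 3.7
eef_pos: [515.0, 60.7, 91.2]
tcp_rot: [-3.141, 0.0, 1.858]
contact_force: [0.1, -0.2, -0.2]
opening: -0.002
grasp_force: 0.2
```

```bash
python3 - <<'E'
from h import *
a,d=grab('top','t1'); b,e=grab('scene','s1'); print(r.sense()['contact_force'],r.sense()['eef_pos'])
A=cv2.resize(a[205:330,250:445],None,fx=4,fy=4,interpolation=2); B=cv2.resize(b[190:310,240:425],None,fx=4,fy=4,interpolation=2)
B=cv2.copyMakeBorder(B,0,20,0,40,0);cv2.imwrite('pics/m1.png',cv2.resize(np.vstack([A,B]),None,fx=.6,fy=.6,interpolation=cv2.INTER_AREA)[:,:,::-1])
E
```

```text
[-0.45692509  0.0335107  -0.76318478] [515.17775291  60.73599282  91.27978353]
```

View pics/m1.png

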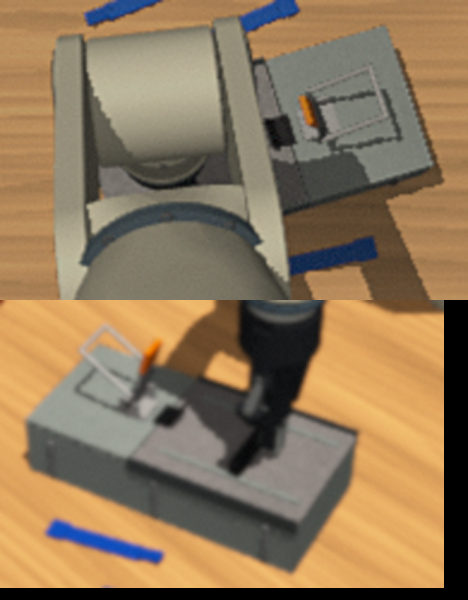

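The lid looks almost shut: the hook is near the deck edge at (280,130) and the rib sits under the fingers. I'll keep pushing until the force rises.

>>> {"name": "step_arm", "arguments": {
  "plan": "0 0 0 0.6 -2 0 255;0 0 0 0.6 -2 0 255"
}}

```text
clock: 4.0
eef_pos: [515.5, 59.8, 91.3]
tcp_rot: [-3.142, -0.002, 1.857]
contact_force: [-1.7, 8.3, 1.1]
opening: -0.002
grasp_force: 4.4
```

>>> {"name": "step_arm", "arguments": {
  "plan": "0 0 0 0.6 -2 0 255;0 0 0 0.6 -2 0 255"
}}

```text
clock: 4.2
eef_pos: [515.5, 59.5, 91.3]
tcp_rot: [-3.141, -0.005, 1.855]
contact_force: [-5.9, 21.7, 2.1]
opening: -0.001
grasp_force: 10.9
```

>>> {"name": "step_arm", "arguments": {
  "plan": "0 0 0 0.6 -2 0 255;0 0 0 0.6 -2 0 255"
}}

```text
clock: 4.4
eef_pos: [515.6, 59.3, 91.3]
tcp_rot: [-3.141, -0.007, 1.854]
contact_force: [-7.2, 34.4, 4.2]
opening: -0.001
grasp_force: 17.3
```

Stopped against the deck with 35 N, so the lid is shut. This also gives the box reference: TCP (515.5, 59.6) is box x ≈ 87. Next I'll back off, rise and go behind the loop.

>>> {"name": "step_arm", "arguments": {
  "plan": "0 0 0 -4 14 0 255;0 0 0 -4 14 40 255;0 0 0 -4 14 85 255;0 0 0 -4 14 130 255;0 0 0 9 -32 130 255;0 0 0 22 -78 130 255;0 0 0 35 -124 130 255;0 0 0 48 -170 130 255"
}}

```text
clock: 5.2
eef_pos: [565.3, -117.1, 221.7]
tcp_rot: [3.141, 0.001, 1.858]
contact_force: [0.1, 0.5, -0.3]
opening: 0.001
grasp_force: 0.0
```

>>> {"name": "step_arm", "arguments": {
  "plan": "0 0 0 12 -30 0 255;0 0 0 14 -43 0 255;0 0 0 14 -43 0 255"
}}

```text
clock: 5.5
eef_pos: [578.8, -159.4, 221.0]
tcp_rot: [-3.141, 0.0, 1.856]
contact_force: [-0.3, 0.6, -0.5]
opening: 0.0
grasp_force: 0.0
```

```bash
cat >> h.py <<'E'
ex=np.array([-.2807,.9598]);ey=np.array([-.9598,-.2807])
def box(p=None):
    p=r.sense()['eef_pos'] if p is None else np.array(p); q=p[:2]-[515.5,59.6]; return (87+q@ex).round(1),(0.5+q@ey).round(1),round(p[2],1)
E
python3 - <<'E'
from h import *
a,d=grab('top','t2'); b,e=grab('scene','s2');s=r.sense(); print(box(),s['eef_pos'],s['tcp_rot'])
A=cv2.resize(a[205:330,250:445],None,fx=4,fy=4,interpolation=2); B=cv2.resize(b[190:310,240:425],None,fx=4,fy=4,interpolation=2)
B=cv2.copyMakeBorder(B,0,20,0,40,0);cv2.imwrite('pics/m2.png',cv2.resize(np.vstack([A,B]),None,fx=.6,fy=.6,interpolation=cv2.INTER_AREA)[:,:,::-1])
E
```

```text
(np.float64(-138.7), np.float64(1.1), np.float64(221.0)) [ 578.2554882  -157.19576179  220.9937564 ] [-3.14086782e+00 -8.61851235e-04  1.85745282e+00]
```

View pics/m2.png

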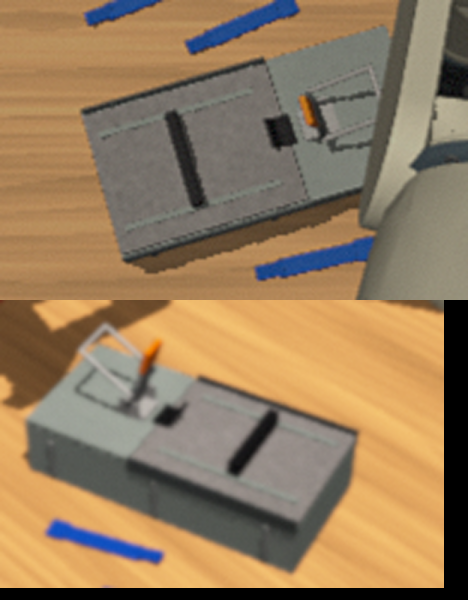

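The lid is flush, the hook is at (280,130) by the deck seam, and the loop is still folded back. I'll descend behind the loop bar and push it up its arc.

>>> {"name": "step_arm", "arguments": {
  "plan": "0 0 0 0 0 -40 255;0 0 0 0 0 -70 255;0 0 0 0 0 -79 255;0 0 0 0 0 -79 255"
}}

```text
clock: 6.0
eef_pos: [577.9, -156.6, 141.4]
tcp_rot: [-3.139, -0.002, 1.859]
contact_force: [-0.2, -0.3, 0.1]
opening: -0.002
grasp_force: 0.0
```

>>> {"name": "step_arm", "arguments": {
  "plan": "0 0 0 -2.2 7.7 1 255;0 0 0 -4.5 15.4 2 255;0 0 0 -6.4 22.1 10 255;0 0 0 -8.4 28.8 18 255;0 0 0 -10.6 36.5 24 255;0 0 0 -12.9 44.2 28 255;0 0 0 -14.6 50 30 255;0 0 0 -16.3 55.7 32 255"
}}

```text
clock: 6.8
eef_pos: [562.3, -101.8, 174.5]
tcp_rot: [-3.142, -0.0, 1.858]
contact_force: [-0.5, 0.2, 0.2]
opening: -0.001
grasp_force: 0.0
```

```bash
python3 - <<'E'
from h import *
b,e=grab('scene','s3');s=r.sense(); print(box(),s['contact_force'])
cv2.imwrite('pics/m3.png',cv2.resize(b[130:310,240:425],None,fx=3.3,fy=3.3,interpolation=2)[:,:,::-1])
E
```

```text
(np.float64(-80.5), np.float64(0.9), np.float64(174.6)) [-0.07621302  0.4733618   0.10377419]
```

View pics/m3.png

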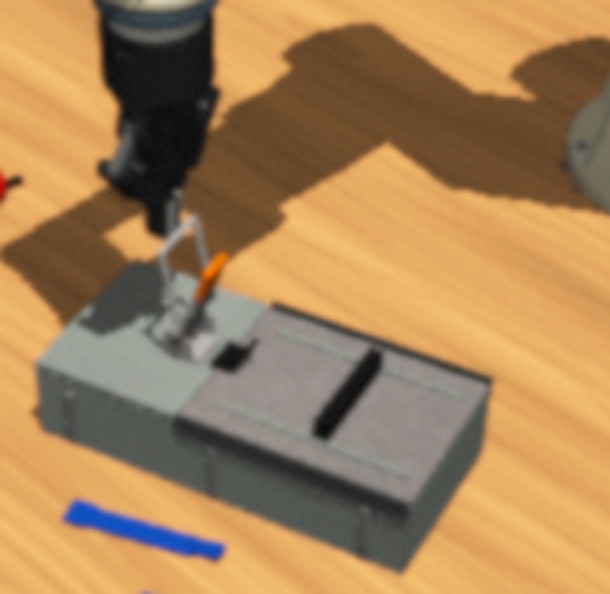

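The loop is now almost upright, with its bar at (180,235) against the finger and the lever undisturbed. I'll push on past vertical.

>>> {"name": "step_arm", "arguments": {
  "plan": "0 0 0 -2 6.7 1 255;0 0 0 -3.6 12.5 1 255;0 0 0 -5.3 18.2 1 255;0 0 0 -6.7 23 1 255;0 0 0 -7 24 1 255;0 0 0 -3 10 10 255;0 0 0 0 0 20 255"
}}

```text
clock: 7.55
eef_pos: [563.0, -103.4, 194.8]
tcp_rot: [-3.141, 0.0, 1.858]
contact_force: [-0.1, -0.1, 0.2]
opening: -0.001
grasp_force: 0.0
```

```bash
python3 - <<'E'
from h import *
a,d=grab('top','t4');b,e=grab('scene','s4');s=r.sense(); print(box(),s['contact_force'])
A=cv2.resize(a[205:330,250:445],None,fx=4,fy=4,interpolation=2); B=cv2.resize(b[205:305,240:425],None,fx=4,fy=4,interpolation=2)
B=cv2.copyMakeBorder(B,0,20,0,40,0);cv2.imwrite('pics/m4.png',cv2.resize(np.vstack([A,B]),None,fx=.64,fy=.64,interpolation=cv2.INTER_AREA)[:,:,::-1])
E
```

```text
(np.float64(-84.1), np.float64(-0.4), np.float64(196.3)) [0.12657879 0.21113518 0.10624121]
```

View pics/m4.png

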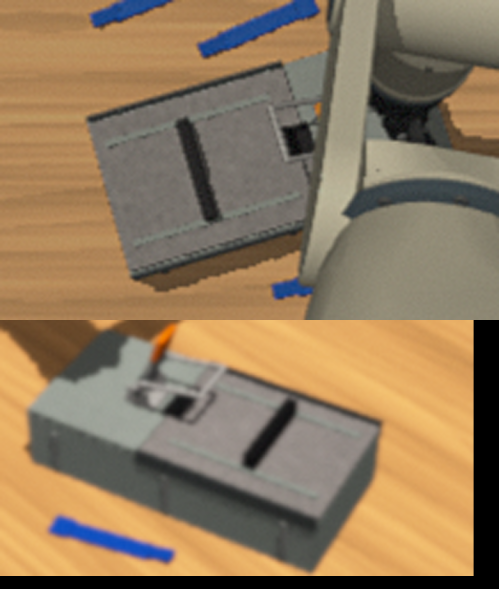

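The loop has tipped over. Its bar is at (280,135) in the top view, beyond the hook at (298,140), lying on the lid. Next I'll go to the lid side of the lever.

>>> {"name": "step_arm", "arguments": {
  "plan": "0 0 0 -12 40 0 255;0 0 0 -24 81 0 255;0 0 0 -24 81 0 255;0 0 0 -24 81 -25 255;0 0 0 -24 81 -38 255;0 0 0 -24 81 -38 255"
}}

```text
clock: 8.25
eef_pos: [537.4, -21.9, 154.5]
tcp_rot: [-3.138, -0.001, 1.857]
contact_force: [-0.6, -0.4, -0.8]
opening: 0.002
grasp_force: 0.0
```

```bash
python3 - <<'E'
from h import *
import numpy as np
x,y,z=box(); s=r.sense(); print(x,y,z,s['contact_force'],s['tcp_rot'])
for t in np.arange(-.4,1.68,.1):
    cx=-60-60*np.sin(t)+3.2*np.cos(t); cz=86+60*np.cos(t)+3.2*np.sin(t)
    dx=cx+11-x; dz=cz+14-z; print(round(t,2),(dx*ex).round(1),round(dz,1))
E
```

```text
2.7 2.4 154.5 [-0.61477839 -0.39561385 -0.76334802] [-3.13820996e+00 -1.07080589e-03  1.85699881e+00]
-0.4 [  7.1 -24.4] -0.5
-0.3 [  8.7 -29.7] 1.9
-0.2 [ 10.3 -35.2] 3.7
-0.1 [ 11.9 -40.8] 4.9
-0.0 [ 13.6 -46.6] 5.5
0.1 [ 15.3 -52.3] 5.5
0.2 [ 17.  -58.1] 4.9
0.3 [ 18.6 -63.7] 3.8
0.4 [ 20.2 -69.2] 2.0
0.5 [ 21.8 -74.5] -0.3
0.6 [ 23.3 -79.6] -3.2
0.7 [ 24.7 -84.4] -6.5
0.8 [ 26.  -88.8] -10.4
0.9 [ 27.1 -92.8] -14.7
1.0 [ 28.2 -96.4] -19.4
1.1 [ 29.1 -99.6] -24.4
1.2 [  29.9 -102.2] -29.8
1.3 [  30.5 -104.3] -35.4
1.4 [  31.  -105.8] -41.1
1.5 [  31.2 -106.8] -47.1
1.6 [  31.4 -107.3] -53.1
```

>>> {"name": "step_arm", "arguments": {
  "plan": "0 0 0 4.5 -15 0 255;0 0 0 7.1 -24.4 0 255;0 0 0 10 -35 3 255;0 0 0 13.5 -46.5 5.5 255;0 0 0 16 -55 5.2 255;0 0 0 18.6 -63.7 3.8 255;0 0 0 21.8 -74.5 0 255;0 0 0 21.8 -74.5 0 255"
}}

```text
clock: 9.05
eef_pos: [560.5, -97.2, 155.7]
tcp_rot: [-3.141, 0.0, 1.857]
contact_force: [-0.3, -0.3, -0.4]
opening: -0.002
grasp_force: 0.0
```

```bash
python3 - <<'E'
from h import *
a,d=grab('top','t5');b,e=grab('scene','s5');s=r.sense(); print(box(),s['contact_force'])
A=cv2.resize(a[205:330,250:445],None,fx=4,fy=4,interpolation=2); B=cv2.resize(b[190:310,240:425],None,fx=4,fy=4,interpolation=2)
B=cv2.copyMakeBorder(B,0,20,0,40,0);cv2.imwrite('pics/m5.png',cv2.resize(np.vstack([A,B]),None,fx=.6,fy=.6,interpolation=cv2.INTER_AREA)[:,:,::-1])
E
```

```text
(np.float64(-75.0), np.float64(1.4), np.float64(155.9)) [ 0.25650243 -0.03217566 -0.80806573]
```

View pics/m5.png

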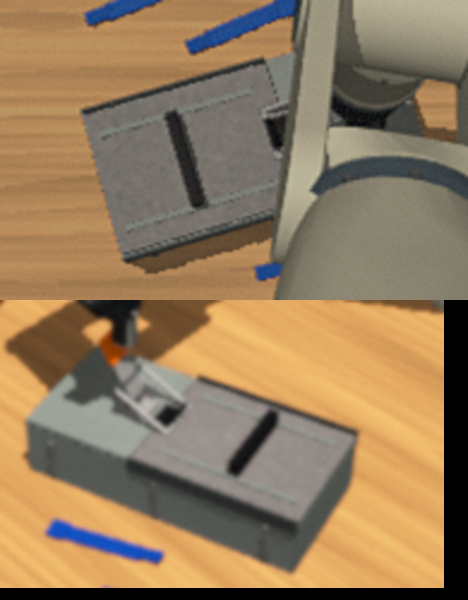

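The lever is swung back, with its orange tip by the finger at (112,345), and the bar is drawn in close to the hook. I'll carry on down the arc.

>>> {"name": "step_arm", "arguments": {
  "plan": "0 0 0 1.5 -5 -3 255;0 0 0 2.9 -9.9 -7 255;0 0 0 4.2 -14.3 -11 255;0 0 0 5.3 -18.3 -15.5 255;0 0 0 6.4 -22 -20.5 255;0 0 0 7.3 -25 -26 255;0 0 0 8.1 -27.7 -31 255;0 0 0 8.7 -29.8 -36.5 255"
}}

```text
clock: 9.95
eef_pos: [569.1, -126.0, 119.2]
tcp_rot: [-3.141, -0.0, 1.857]
contact_force: [0.4, 0.9, -0.2]
opening: -0.004
grasp_force: 0.2
```

>>> {"name": "step_arm", "arguments": {
  "plan": "0 0 0 0.5 -1.5 -6 255;0 0 0 0.8 -2.5 -12 255;0 0 0 0.9 -3 -15 255;0 0 0 0.9 -3 -15 255"
}}

```text
clock: 10.35
eef_pos: [569.6, -128.7, 104.1]
tcp_rot: [-3.141, -0.001, 1.858]
contact_force: [0.1, 0.3, -0.4]
opening: 0.001
grasp_force: 0.0
```

```bash
python3 -c "
from h import *
print(box())"
```

```text
(np.float64(-108.9), np.float64(1.4), np.float64(104.1))
```

>>> {"name": "step_arm", "arguments": {
  "plan": "0 0 0 0 0 -2 255;0 0 0 0 0 -4 255;0 0 0 0 0 -4 255"
}}

```text
clock: 10.65
eef_pos: [569.9, -128.6, 100.7]
tcp_rot: [-3.141, -0.0, 1.858]
contact_force: [0.2, -1.1, -1.0]
opening: 0.0
grasp_force: 0.0
```

>>> {"name": "step_arm", "arguments": {
  "plan": "0 0 0 0 0 -1.5 255;0 0 0 0 0 -1.5 255"
}}

```text
clock: 10.85
eef_pos: [569.9, -128.7, 99.2]
tcp_rot: [-3.142, -0.0, 1.858]
contact_force: [0.3, -0.9, 0.2]
opening: 0.002
grasp_force: 0.0
```

>>> {"name": "step_arm", "arguments": {
  "plan": "0 0 0 0 0 -1.5 255;0 0 0 0 0 -1.5 255"
}}

```text
clock: 11.05
eef_pos: [570.1, -128.7, 98.6]
tcp_rot: [3.141, 0.0, 1.858]
contact_force: [-2.9, -0.2, 9.1]
opening: -0.0
grasp_force: 4.3
```

Firm contact at the stop height. One small press more, then I'll lift away and check.

>>> {"name": "step_arm", "arguments": {
  "plan": "0 0 0 0 0 -1.5 255;0 0 0 0 0 -1.5 255;0 0 0 0 0 20 255;0 0 0 0 0 70 255;0 0 0 0 0 120 255;0 0 0 -40 -30 150 255;0 0 0 -80 -60 150 255;0 0 0 -120 -90 150 255"
}}

```text
clock: 11.85
eef_pos: [455.3, -215.2, 249.2]
tcp_rot: [3.139, 0.002, 1.859]
contact_force: [0.2, -0.5, 0.9]
opening: -0.001
grasp_force: 0.0
```

>>> {"name": "step_arm", "arguments": {
  "plan": "0 0 0 -40 -50 0 255;0 0 0 -60 -100 0 255;0 0 0 -80 -150 0 255;0 0 0 -80 -150 0 255"
}}

```text
clock: 12.25
eef_pos: [374.1, -367.6, 248.1]
tcp_rot: [-3.142, 0.002, 1.855]
contact_force: [-0.0, -0.2, 0.1]
opening: -0.004
grasp_force: 0.0
```

```bash
python3 - <<'E'
from h import *
a,d=grab('top','t6');b,e=grab('scene','s6')
A=cv2.resize(a[205:330,250:445],None,fx=4,fy=4,interpolation=2); B=cv2.resize(b[190:310,240:425],None,fx=4,fy=4,interpolation=2)
B=cv2.copyMakeBorder(B,0,20,0,40,0);cv2.imwrite('pics/m6.png',cv2.resize(np.vstack([A,B]),None,fx=.6,fy=.6,interpolation=cv2.INTER_AREA)[:,:,::-1])
E
```

```text
(no output)
```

View pics/m6.png

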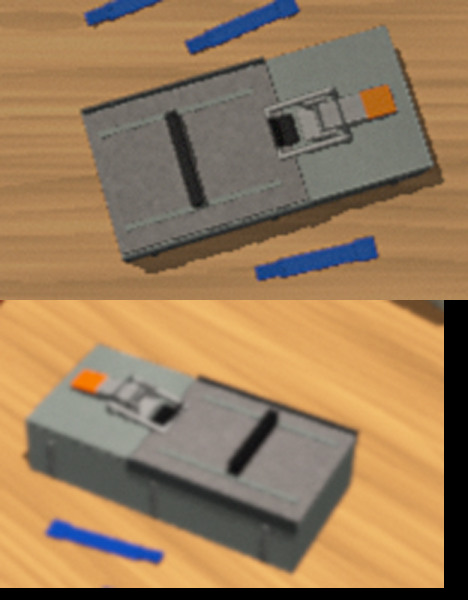

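The lever lies flat, with the orange grip at (378,102). The loop bar at (272,130) is behind the hook, which has been pulled towards the latch by a few mm. The lid is still shut and the tire levers are unmoved. I'll do a quick depth check of the grip height, then hand in.

```bash
python3 - <<'E'
from h import *
d=np.load('pics/top'[:5]+'t6.npy')
for u,v in((378,102),(385,102),(350,108)): print(w('top',d,int(250+u/2.4),int(205+v/2.4)))
print(r.sign_off())
E
```

```text
[ 573.8 -134.6   82.2]
[ 574.1 -141.4   80.9]
[ 566.7 -107.5   84.4]
the job is handed in; nothing more can be done
None
```

The box is closed and handed in: the lid is slid shut, the loop is hooked behind the keeper, and the lever is pressed down over centre and stayed down once the arm moved away. The run took about 12 s of the 53 s limit, and I haven't seen the judge's verdict.

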